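Hold the die polisher running at the set speed

ROBOT

A 7-joint arm with a two-finger parallel gripper is mounted at the origin on the work surface. World frame = base frame: x ahead of the robot, y to its left, z up, the work surface at z = 0. Lengths are in m, angles in rad, forces in N, time in s.
With the tool pointing down it reaches from about 0.425 to 0.925 m from the base axis. Payload 6.8 kg.
Tool frame: the origin (TCP) lies at the very end of the fingers, on their centre line; the grasp point (between the pads) lies 19 mm behind it (bot.grasp_offset is the distance from the TCP to the grasp point, in m); z points along the fingers, y is the direction in which the jaws open and shut (so a half turn about z gives the same grasp; the last joint's range is limited). The gripper opens to 85 mm and grips with 20 to 120 N. Pads are 22 mm wide; open, the fingers measure 114 mm over their backs; the gripper's body (76 mm by 85 mm) begins 54 mm behind the grasp point. The pads swing forward as they close: fully open they stand 13 mm farther back than shut.
Start: joints at [-1.211, 0.477, 0.022, 1.555, -0.011, 1.109, -0.083], TCP at [0.304, 0.602, 0.231] pointing down, gripper open.
Joint ranges: [-2.96, 2.96], [-0.34, 2.1], [-1.41, 1.46], [0.24, 2.44], [-1.37, 4.51], [0.17, 1.92], [-2.96, 2.96]. Speed limits (rad/s): [2.39, 2.39, 3.14, 3.14, 3.14, 3.14, 3.14].

INTERFACE

Orientations are given as a unit quaternion [w, x, y, z].
In Python, from station import monitor, cams, bot, finder gives the robot as it stands.
- The arm moves only by the tool jog_arm, never from a script. Its argument "plan" is a list of rows, each an object of numbers: "x", "y", "z": the shift along the tool's x, y, z as a fraction of full scale; "wx", "wy", "wz": the turn, a rotation vector about the tool's x, y, z as a fraction of full scale. A call has 1 to 12 rows; each row is the pose to reach, as a shift and turn from the pose measured when the call began, along the tool's axes at that moment, turning the shorter way round; what a row does not reach only later rows make up. Full scale, the value 1, is 20 cm for a shift and 180 degrees for a turn. A row lasts 1/12 s, in which the tool goes at most 41.7 mm and 7.16 degrees, less where a joint would pass 70% of its speed; a pose out of reach is approached as far as the arm can. A call with a number of a shift or a turn outside -1 to 1 is refused whole. A call with a gripper value outside its range is refused whole. "hand" is the opening, from -1 (shut) to 1 (fully open), set as the call begins (left out, the last holds). The fingers move at their own pace and stop on an object; "grip_force" is the grip in N (left out, the last holds). Time passes only in rows, so rows that repeat a pose let the fingers close. It gives the time, the measured TCP pose, the force and the opening at its end, in the units of the state.
- monitor.get_obs(): the state, without advancing time (a new reading comes with each control period).
- cams.read_camera(name): name is "side" or "top"; returns the picture (384x512x3 uint8, red, green, blue); there is no depth.
- cams.get_calibration(name): a dict with "fx", "fy", "cx", "cy" (pixels), "distortion" ([k1, k2, p1, p2, k3] as OpenCV has them; the pictures are not rectified), "extrinsics" (4x4, takes a point from world to camera coordinates). Camera axes: x right, y down, z forward; pixel columns grow to the right and rows downward; lengths in m; the calibration is good to about 2 mm. A picture is of the moment at which its call begins. get_calibration takes no time and is no camera call.
- bot.hand_in(): hands the job in, once; it reports no verdict.
Trained networks look in the newest picture that a camera, given by its name, has taken for a name from the list of things; names that differ only in an ending like _2 or _b are one class to them, and where a whole thing is asked for, a point or a joint stands for the part that bears it (a point fixed in the world has none). Each returns a list of dicts, best first, with "confidence" (0 to 1); they miss things now and then, are a little off and sometimes report something else, mostly with a low value. They report only what shows in the picture. A call takes as long as a camera call. They do not tell look-alikes from the thing itself.
- finder.find_in(camera, target): "bbox" ([left, top, width, height] in pixels, round what is visible of it).
- finder.place_of(camera, target): "location" ([column, row] in pixels: a listed point, or the origin of a listed thing).
The state is a dict: "t": time; "q": joint angles; "joint_vel": joint speeds; "joint_torque": joint torques, N m; "eef_pos": TCP position; "tool_rot": TCP orientation; "contact_force": force on the tool from outside, world axes, zero at the start; "torque": the same for the moment, N m; "gripper_width": opening from 0.0 (shut) to 1.0 (fully open).
Only numpy, scipy, OpenCV 4.12 (cv2) and the standard library are available. Lean on these libraries where they do the work, as an engineer would, in place of code of your own. Each camera call takes 0.05 s, during which the arm holds its last target. There are 200 camera calls.

TASK

Set the die polisher going: first turn the round speed knob until its pointer points at the small raised metal tab clamped on its scale, and let go of it. Then turn the spring-loaded wing dial clockwise past its first two clicks to the third position and finish still holding it there against its spring, because it flies back if released; leave the other things on the shelf where they are and the speed where you set it.

Things in the scene. Friction and masses are not known exactly. Their poses are not given: they have to be found in the camera images.
- speed_pod: Fixed grey control box, 100 x 100 x 45 mm high, origin under its centre, z up. On its top sits the round black speed knob, ringed by short black scale lines and one raised metal tab. It may stand left or right of the other pod, turned up to 0.4 rad.
- speed_grip (a point): Point on the vertical axis of the speed knob, 73 mm above the shelf, at a good height to grip. The knob: a round cap 42 mm in diameter from 51 to 87 mm above the shelf, standing on a 56 mm skirt (45 to 51 mm above the shelf) whose pointer nose reaches 35 mm from the axis. The point's x axis points along the pointer, z up. White lines on the nose and cap mark the pointer.
- speed_knob (a joint): Angle of the speed knob (rad), growing clockwise seen from above; 0 = pointer along the pod's +x. Turns smoothly from -2.3 to 2.3 and stays where left (friction about 0.04 N m). The tab is always 0.5 to 1.8 rad clockwise of the pointer at the start.
- speed_mark (a point): Point on the pointer line of the speed knob, 41 mm from the axis (in the air just beyond the nose, 50 mm above the shelf); it turns with the knob. The pointer points at the tab when this lies over tab_mark.
- tab_mark (a point): Point on top of the fixed metal tab on the speed pod's scale, 41 mm from the knob's axis, 50 mm above the shelf. The tab is brass, 12 mm long (radially, 37 to 49 mm from the axis), 8 mm wide and stands 5 mm above the pod; it cannot move.
- run_pod: Fixed grey control box, 100 x 100 x 45 mm high, origin under its centre, z up. On its top sits the black wing dial, with four short black lines for home and the three click positions.
- run_grip (a point): Point on the vertical axis of the wing dial, 73 mm above the shelf, at a good height to grip. The dial: an upright bar 14 mm thick, reaching 24 mm from the axis at its blunt end and 29 mm at its nose (nose end narrowed to 10 mm beyond 20 mm from the axis), from 51 to 87 mm above the shelf, on a 52 mm disc (45 to 51 mm) with a small pointer to 35 mm. The point's x axis points along the bar to the nose, z up. A white line on top runs from the middle to the nose.
- run_dial (a joint): Angle of the wing dial (rad), growing clockwise seen from above. 0 = home (nose 0.6 rad anticlockwise of the pod's +x), clicks at 0.4, 0.8 and 1.2, hard stop at 1.32. A return spring (0.04 N m at home to 0.09 N m at the third click, clicks add or take up to 0.03) always takes it back home from any position when it is let go.
- pawn: Loose wooden pawn, 50 mm tall, 28 mm wide, between the pods. Leave alone. Origin under its centre.
- marble_jar: Loose green glass jar with metal cap, 70 mm wide, 100 mm tall, on the right. Leave alone. Origin under its centre.
- paint_pot: Loose paint pot, 34 mm wide, 45 mm tall, on the left. Leave alone. Origin under its centre.
- tall_pot: Loose slim bottle, 32 mm wide, 75 mm tall, on the left. Leave alone. Origin under its centre.
- brush: Loose brush 170 mm long lying across, beyond the pods, just in front of the die polisher (a fixed grey box with a clear drum, 132 mm high, whose front is at least 60 mm beyond any pod). Leave alone. Origin under it.
Mind the look-alikes: they are no part of the job. Leave any purple or yellow look-alike of the speed_pod alone.

How it is judged:
On the way, in this order (a step that is already met when the one before it is completed fails the run):
1. the speed knob's pointer is at the tab, the knob let go, the wing dial still home (horizontal distance between speed_mark and tab_mark below 0.005 m and value of joint run_dial below 0.15 rad and contact force between the fingers and speed_pod below 0.1 N), for 0.2 s.
2. the wing dial is past its second click (value of joint run_dial above 0.85 rad), for 0.1 s.
At the end, for the whole second after the job is handed in: The fingers hold the wing dial (contact over 1 N) still at its third position (joint over 1.05 rad, up to the stop at 1.32), and the speed pointer is at the tab (mark points within 5 mm, about 7 degrees) (horizontal distance between speed_mark and tab_mark below 0.005 m and value of joint run_dial above 1.05 rad and velocity of joint run_dial between -0.2 and 0.2 rad/s and contact force between the fingers and run_pod above 1 N); the arm keeps its last pose, push and grip.
It fails at once if a bystander is pushed more than 30 mm (distance of any of pawn, marble_jar, paint_pot, tall_pot, brush from where it was at the start of the episode above 0.03 m).
It also fails if it takes over 56 s, if anything falls off the work surface, if the arm or the gripper's body presses on something with over 40 N, if the wrist force passes 120 N, or if a joint passes its speed limit or range.

## Working session

There is one attempt and no reset: what is moved stays moved. The work goes in short steps, Python scripts to look and compute and a tool call to move; the robot and the scene stay as the last step left them, time stands still between calls to the robot, and variables do not carry over. Pictures are saved under pics/ and viewed, about 8 in all and at most 12, crops included, and the job is handed in when it is done.

Besides the shell and the picture viewer there is one more tool, called after "Call:" as name(argument=value, ...) on one line, values as JSON. jog_arm: Moves the arm, as the interface text tells. Shift numbers are shares of 20 cm and turn numbers shares of 180 degrees, none past 1 either way. Its arguments: {"type":"object","properties":{"plan":{"type":"array","items":{"type":"object","properties":{"x":{"type":"number","minimum":-1,"maximum":1},"y":{"type":"number","minimum":-1,"maximum":1},"z":{"type":"number","minimum":-1,"maximum":1},"wx":{"type":"number","minimum":-1,"maximum":1},"wy":{"type":"number","minimum":-1,"maximum":1},"wz":{"type":"number","minimum":-1,"maximum":1}}}},"hand":{"type":"number"},"grip_force":{"type":"number"}},"required":["plan"]}

```bash
mkdir -p pics
cat > h.py <<'E'
import numpy as np, cv2
from station import monitor, cams, bot, finder
def cal(n):
    c=cams.get_calibration(n); K=np.array([[c['fx'],0,c['cx']],[0,c['fy'],c['cy']],[0,0,1.]])
    return K,np.array(c['distortion'],float),np.array(c['extrinsics'],float)
def ray(n,px):
    K,d,E=cal(n); u=cv2.undistortPoints(np.array([[px]],float),K,d)[0,0]
    R=E[:3,:3]; o=-R.T@E[:3,3]; return o,R.T@np.array([u[0],u[1],1.])
def atz(n,px,z):
    o,v=ray(n,px); return o+v*(z-o[2])/v[2]
def proj(n,P):
    K,d,E=cal(n); return cv2.projectPoints(np.array(P,float).reshape(-1,3),cv2.Rodrigues(E[:3,:3])[0],E[:3,3],K,d)[0][:,0]
def save(n,f): 
    im=cams.read_camera(n); cv2.imwrite('pics/'+f,im[:,:,::-1]); return im
E
python3 - <<'E'
from h import *
a=save('top','t0.png'); b=save('side','s0.png')
cv2.imwrite('pics/t0b.png',cv2.resize(a[:,:,::-1],(800,600),interpolation=cv2.INTER_CUBIC))
np.set_printoptions(precision=3,suppress=True)
Z=dict(speed_grip=.073,speed_mark=.05,tab_mark=.05,run_grip=.073,speed_pod=0,run_pod=0)
for n in('top','side'):
    K,d,E=cal(n); print(n,K[0,0],-E[:3,:3].T@E[:3,3])
    for t,z in Z.items():
        for r in finder.place_of(n,t)[:3]: print(n,t,np.round(r['location'],1),round(r['confidence'],2),atz(n,r['location'],z))
o=monitor.get_obs(); print(o['t'],o['eef_pos'],o['tool_rot'],o['contact_force'])
E
```

```text
top 383.6775642721091 [ 0.293 -0.008  1.028]
top speed_grip [329.1 146.5] 0.91 [ 0.585 -0.182  0.073]
top speed_grip [395.7 278.2] 0.86 [ 0.247 -0.326  0.073]
top speed_grip [354.4 207.1] 0.56 [ 0.425 -0.236  0.073]
top speed_mark [319. 134.] 0.81 [ 0.627 -0.161  0.05 ]
top speed_mark [348.9 193.5] 0.75 [ 0.464 -0.23   0.05 ]
top run_grip [198.2 147.3] 0.77 [0.593 0.158 0.073]
top speed_pod [387.5 281.3] 0.98 [ 0.237 -0.328  0.   ]
top speed_pod [323.2 153.1] 0.9 [ 0.589 -0.178  0.   ]
top speed_pod [409.  201.8] 0.49 [ 0.446 -0.404  0.   ]
top run_pod [202.  159.3] 0.75 [0.581 0.159 0.   ]
side 350.27054859799165 [ 0.341 -0.579  0.743]
side speed_grip [323.1 246.8] 0.82 [ 0.585 -0.174  0.073]
side speed_grip [258.6 286. ] 0.8 [ 0.42  -0.235  0.073]
side speed_grip [173.9 353.5] 0.66 [ 0.237 -0.332  0.073]
side speed_mark [337.8 244.3] 0.98 [ 0.629 -0.161  0.05 ]
side speed_mark [276.8 282.6] 0.85 [ 0.463 -0.225  0.05 ]
side speed_mark [198.9 346.5] 0.72 [ 0.281 -0.321  0.05 ]
side tab_mark [343.7 259.4] 0.37 [ 0.627 -0.203  0.05 ]
side run_grip [284.3 153. ] 0.63 [0.589 0.158 0.073]
side run_grip [323.3 261. ] 0.31 [ 0.572 -0.209  0.073]
side speed_pod [185.1 369.2] 0.88 [ 0.245 -0.34   0.   ]
side speed_pod [319.5 264. ] 0.84 [ 0.586 -0.175  0.   ]
side speed_pod [263.8 300.6] 0.66 [ 0.431 -0.236  0.   ]
side run_pod [280.3 168.5] 0.98 [0.584 0.172 0.   ]
0.7 [0.304 0.602 0.231] [-0.     0.232  0.973 -0.   ] [ 0.481 -0.46  -0.382]
```

View pics/t0b.png

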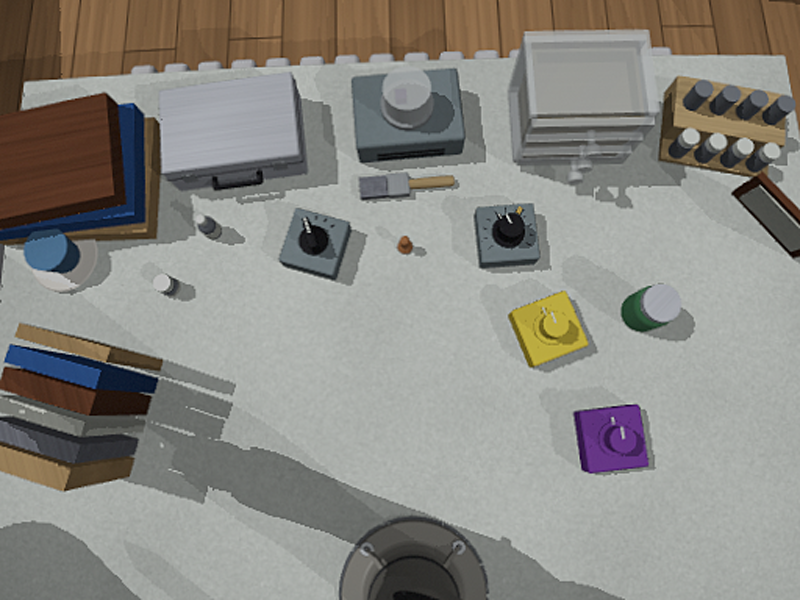

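View pics/s0.png

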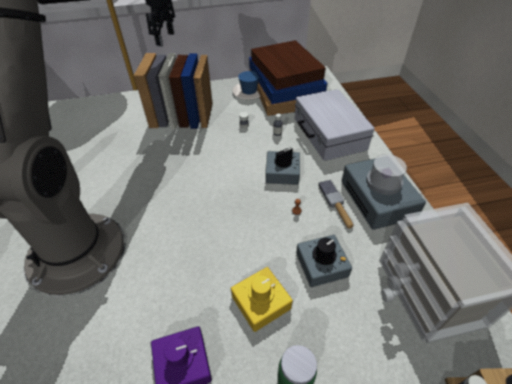

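The top image has four candidates, in 800x600 pixels: grey round-knob box at (507,235), grey wing-dial box at (315,243), yellow look-alike at (548,328) and purple look-alike at (612,438). The grey box at (507,235) fits speed_pod, with its brass tab near (520,210). I'll confirm this with one rectified enlarged view.

```bash
cat >> h.py <<'E'
def ortho(n,im,c,z,half=.075,N=300):
    # up = +x world, left = +y world
    s=np.linspace(half,-half,N); X,Y=np.meshgrid(c[0]+s,c[1]+s,indexing='ij')
    p=proj(n,np.stack([X,Y,np.full_like(X,z)],-1)).reshape(N,N,2).astype(np.float32)
    return cv2.remap(im,p[...,0],p[...,1],cv2.INTER_CUBIC)
E
python3 - <<'E'
from h import *
a=cv2.imread('pics/t0.png'); b=cv2.imread('pics/s0.png')
S=(.588,-.178);R=(.588,.160)
m=np.vstack([np.hstack([ortho('top',a,S,.05),ortho('top',a,R,.087)]),np.hstack([ortho('side',b,S,.05),ortho('side',b,R,.087)])])
for i in(150,450):
  for j in(150,450): cv2.circle(m,(i,j),2,(0,255,0),-1)
cv2.imwrite('pics/o.png',m)
for n,im in(('top',a),('side',b)):
    o=ortho(n,im,S,.05); h=cv2.cvtColor(o,cv2.COLOR_BGR2HSV)
    k=(h[...,0]>15)&(h[...,0]<35)&(h[...,1]>110)&(h[...,2]>70)
    r,c=np.nonzero(k); print(n,len(r),S[0]+.075-r.mean()*.15/299,S[1]+.075-c.mean()*.15/299)
E
```

```text
top 361 0.6258456813570628 -0.19552587109385855
side 319 0.6254406328304378 -0.19988407544479508
```

View pics/o.png

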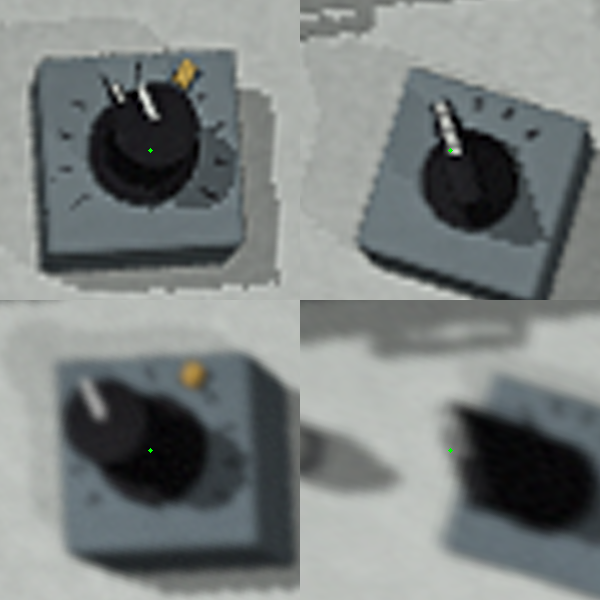

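The rectified view (0.5 mm per px, left column speed, right column wing dial) confirms the grey box. It has a black round knob, a brass tab at (185,72), and the pointer line on the nose at (118,93). The axis is near (0.588,-0.1755). The pointer sits about 0.42 rad anticlockwise of +x and the tab about 0.53 rad clockwise. The wing dial's axis is near (0.585,0.156), with its nose about 17° anticlockwise of +x. I'll rise first to clear the books.

Call:
jog_arm(plan=[{"z": -0.2}, {"z": -0.4}, {"z": -0.6}, {"z": -0.8}, {"x": -0.1, "y": -0.1, "z": -0.8}, {"x": -0.25, "y": -0.25, "z": -0.8}, {"x": -0.4, "y": -0.4, "z": -0.8}, {"x": -0.55, "y": -0.55, "z": -0.8}, {"x": -0.7, "y": -0.7, "z": -0.8}, {"x": -0.85, "y": -0.85, "z": -0.8}, {"x": -1, "y": -1, "z": -0.8}, {"x": -1, "y": -1, "z": -0.8}], hand=1, grip_force=40)

```text
invalid input at $.plan[0]: expected keys x, y, z, wx, wy, wz
```

Call:
jog_arm(plan=[{"x": 0, "y": 0, "z": -0.2, "wx": 0, "wy": 0, "wz": 0}, {"x": 0, "y": 0, "z": -0.4, "wx": 0, "wy": 0, "wz": 0}, {"x": 0, "y": 0, "z": -0.6, "wx": 0, "wy": 0, "wz": 0}, {"x": 0, "y": 0, "z": -0.8, "wx": 0, "wy": 0, "wz": 0}, {"x": -0.1, "y": -0.1, "z": -0.8, "wx": 0, "wy": 0, "wz": 0}, {"x": -0.25, "y": -0.25, "z": -0.8, "wx": 0, "wy": 0, "wz": 0}, {"x": -0.4, "y": -0.4, "z": -0.8, "wx": 0, "wy": 0, "wz": 0.03}, {"x": -0.55, "y": -0.55, "z": -0.8, "wx": 0, "wy": 0, "wz": 0.06}, {"x": -0.7, "y": -0.7, "z": -0.8, "wx": 0, "wy": 0, "wz": 0.09}, {"x": -0.85, "y": -0.85, "z": -0.8, "wx": 0, "wy": 0, "wz": 0.12}, {"x": -1, "y": -1, "z": -0.8, "wx": 0, "wy": 0, "wz": 0.15}, {"x": -1, "y": -1, "z": -0.8, "wx": 0, "wy": 0, "wz": 0.15}], hand=1, grip_force=40)

```text
t: 1.7
eef_pos: [0.3964, 0.3256, 0.3923]
tool_rot: [0.001, 0.459, 0.888, -0.0]
contact_force: [1.0, -0.1, 0.1]
gripper_width: 1.0
```

Call:
jog_arm(plan=[{"x": -0.15, "y": -0.04, "z": 0, "wx": 0, "wy": 0, "wz": 0.03}, {"x": -0.35, "y": -0.09, "z": 0, "wx": 0, "wy": 0, "wz": 0.06}, {"x": -0.55, "y": -0.14, "z": 0, "wx": 0, "wy": 0, "wz": 0.09}, {"x": -0.75, "y": -0.2, "z": 0, "wx": 0, "wy": 0, "wz": 0.12}, {"x": -0.95, "y": -0.25, "z": 0, "wx": 0, "wy": 0, "wz": 0.14}, {"x": -1, "y": -0.26, "z": 0, "wx": 0, "wy": 0, "wz": 0.14}])

```text
t: 2.2
eef_pos: [0.4715, 0.125, 0.3934]
tool_rot: [0.002, 0.647, 0.763, 0.0]
contact_force: [-0.2, -0.7, 0.6]
gripper_width: 0.999
```

Call:
jog_arm(plan=[{"x": -0.2, "y": 0.07, "z": 0, "wx": 0, "wy": 0, "wz": 0}, {"x": -0.4, "y": 0.13, "z": 0, "wx": 0, "wy": 0, "wz": 0}, {"x": -0.6, "y": 0.2, "z": 0.1, "wx": 0, "wy": 0, "wz": 0}, {"x": -0.8, "y": 0.26, "z": 0.3, "wx": 0, "wy": 0, "wz": 0}, {"x": -1, "y": 0.33, "z": 0.4, "wx": 0, "wy": 0, "wz": 0}, {"x": -1, "y": 0.33, "z": 0.5, "wx": 0, "wy": 0, "wz": 0}])

```text
t: 2.7
eef_pos: [0.5706, -0.0623, 0.299]
tool_rot: [0.004, 0.647, 0.762, 0.002]
contact_force: [1.1, 0.6, 1.3]
gripper_width: 1.001
```

Call:
jog_arm(plan=[{"x": -0.15, "y": 0, "z": 0.1, "wx": 0, "wy": 0, "wz": 0}, {"x": -0.35, "y": 0, "z": 0.25, "wx": 0, "wy": 0, "wz": 0}, {"x": -0.5, "y": 0, "z": 0.4, "wx": 0, "wy": 0, "wz": 0}, {"x": -0.58, "y": 0, "z": 0.6, "wx": 0, "wy": 0, "wz": 0}, {"x": -0.58, "y": 0, "z": 0.7, "wx": 0, "wy": 0, "wz": 0}, {"x": -0.58, "y": 0, "z": 0.7, "wx": 0, "wy": 0, "wz": 0}])

```text
t: 3.2
eef_pos: [0.587, -0.1779, 0.1537]
tool_rot: [0.0, 0.648, 0.762, -0.001]
contact_force: [-0.5, 1.4, -0.9]
gripper_width: 0.996
```

Call:
jog_arm(plan=[{"x": 0.01, "y": 0.005, "z": 0.1, "wx": 0, "wy": 0, "wz": 0}, {"x": 0.01, "y": 0.005, "z": 0.2, "wx": 0, "wy": 0, "wz": 0}, {"x": 0.01, "y": 0.005, "z": 0.3, "wx": 0, "wy": 0, "wz": 0}, {"x": 0.01, "y": 0.005, "z": 0.4, "wx": 0, "wy": 0, "wz": 0}, {"x": 0.01, "y": 0.005, "z": 0.475, "wx": 0, "wy": 0, "wz": 0}, {"x": 0.01, "y": 0.005, "z": 0.475, "wx": 0, "wy": 0, "wz": 0}, {"x": 0.01, "y": 0.005, "z": 0.475, "wx": 0, "wy": 0, "wz": 0}])

```text
t: 3.78
eef_pos: [0.5884, -0.1749, 0.0597]
tool_rot: [0.0, 0.647, 0.762, -0.001]
contact_force: [0.7, -0.5, 0.8]
gripper_width: 1.002
```

Call:
jog_arm(plan=[{"x": 0, "y": 0, "z": 0, "wx": 0, "wy": 0, "wz": 0}, {"x": 0, "y": 0, "z": 0, "wx": 0, "wy": 0, "wz": 0}, {"x": 0, "y": 0, "z": 0, "wx": 0, "wy": 0, "wz": 0}, {"x": 0, "y": 0, "z": 0, "wx": 0, "wy": 0, "wz": 0}, {"x": 0, "y": 0, "z": 0, "wx": 0, "wy": 0, "wz": 0}, {"x": 0, "y": 0, "z": 0, "wx": 0, "wy": 0, "wz": 0}, {"x": 0, "y": 0, "z": 0, "wx": 0, "wy": 0, "wz": 0}, {"x": 0, "y": 0, "z": 0, "wx": 0, "wy": 0, "wz": 0}], hand=-1, grip_force=30)

```text
t: 4.45
eef_pos: [0.5888, -0.1749, 0.061]
tool_rot: [0.001, 0.647, 0.762, -0.0]
contact_force: [-2.8, 0.6, 7.4]
gripper_width: 0.48
```

Call:
jog_arm(plan=[{"x": 0, "y": 0, "z": 0, "wx": 0, "wy": 0, "wz": 0.03}, {"x": 0, "y": 0, "z": 0, "wx": 0, "wy": 0, "wz": 0.06}, {"x": 0, "y": 0, "z": 0, "wx": 0, "wy": 0, "wz": 0.09}, {"x": 0, "y": 0, "z": 0, "wx": 0, "wy": 0, "wz": 0.12}, {"x": 0, "y": 0, "z": 0, "wx": 0, "wy": 0, "wz": 0.15}, {"x": 0, "y": 0, "z": 0, "wx": 0, "wy": 0, "wz": 0.18}, {"x": 0, "y": 0, "z": 0, "wx": 0, "wy": 0, "wz": 0.21}, {"x": 0, "y": 0, "z": 0, "wx": 0, "wy": 0, "wz": 0.24}, {"x": 0, "y": 0, "z": 0, "wx": 0, "wy": 0, "wz": 0.27}, {"x": 0, "y": 0, "z": 0, "wx": 0, "wy": 0, "wz": 0.295}, {"x": 0, "y": 0, "z": 0, "wx": 0, "wy": 0, "wz": 0.295}, {"x": 0, "y": 0, "z": 0, "wx": 0, "wy": 0, "wz": 0.295}])

```text
t: 5.45
eef_pos: [0.5899, -0.1753, 0.0612]
tool_rot: [0.002, 0.919, 0.394, 0.001]
contact_force: [4.6, -1.7, -7.7]
gripper_width: 0.477
```

Run:
```python
from h import *
a=save('top','t1.png'); b=save('side','s1.png'); S=(.588,-.1755)
m=np.hstack([ortho(n,im[:,:,::-1].copy(),S,z,N=260) for n,im,z in(('top',a,.05),('side',b,.05),('side',b,.087))])
cv2.imwrite('pics/o1.png',m)
for n in('top','side'):
  for t in('speed_mark','tab_mark'):
    for r in finder.place_of(n,t)[:3]: print(n,t,np.round(r['location'],1),round(r['confidence'],2),atz(n,r['location'],.05).round(4))
```

```text
top speed_mark [393.2 266.1] 0.66 [ 0.2763 -0.3297  0.05  ]
top speed_mark [349.1 197.3] 0.59 [ 0.4544 -0.2297  0.05  ]
side speed_mark [199.1 349.1] 0.83 [ 0.2809 -0.3264  0.05  ]
side speed_mark [276.3 279.9] 0.7 [ 0.4635 -0.2181  0.05  ]
side speed_mark [345.3 254.4] 0.59 [ 0.6356 -0.1912  0.05  ]
side tab_mark [343.2 254.8] 0.62 [ 0.6304 -0.1911  0.05  ]
side tab_mark [342.7 260.7] 0.41 [ 0.6233 -0.2056  0.05  ]
```

View pics/o1.png

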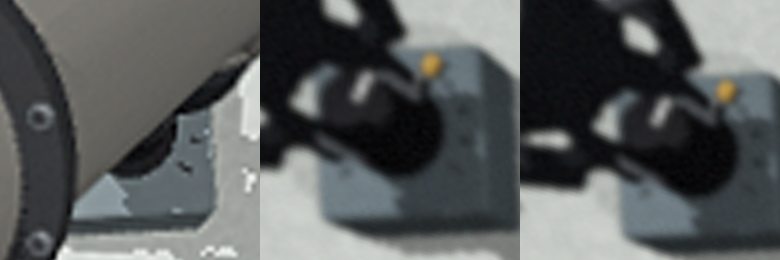

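The turn went through, with the pointer now visibly near the tab. I'll release, rise and look again without occlusion.

Call:
jog_arm(plan=[{"x": 0, "y": 0, "z": 0, "wx": 0, "wy": 0, "wz": 0.295}, {"x": 0, "y": 0, "z": 0, "wx": 0, "wy": 0, "wz": 0}, {"x": 0, "y": 0, "z": 0, "wx": 0, "wy": 0, "wz": 0}, {"x": 0, "y": 0, "z": 0, "wx": 0, "wy": 0, "wz": 0}, {"x": 0, "y": 0, "z": 0, "wx": 0, "wy": 0, "wz": 0}, {"x": 0, "y": 0, "z": 0, "wx": 0, "wy": 0, "wz": 0}], hand=1)

```text
t: 6.25
eef_pos: [0.5898, -0.1752, 0.0613]
tool_rot: [0.001, 0.919, 0.394, 0.001]
contact_force: [-0.0, 0.8, -0.3]
gripper_width: 1.002
```

My first row carried a stray wz of 0.295, so the knob may have been nudged up to about 7° as the fingers opened. I'll lift clear and measure it.

Call:
jog_arm(plan=[{"x": 0, "y": 0, "z": -0.2, "wx": 0, "wy": 0, "wz": 0}, {"x": 0, "y": 0, "z": -0.4, "wx": 0, "wy": 0, "wz": 0}, {"x": 0, "y": 0, "z": -0.6, "wx": 0, "wy": 0, "wz": 0}, {"x": 0.15, "y": -0.15, "z": -0.7, "wx": 0, "wy": 0, "wz": 0}, {"x": 0.3, "y": -0.3, "z": -0.7, "wx": 0, "wy": 0, "wz": 0}, {"x": 0.45, "y": -0.45, "z": -0.7, "wx": 0, "wy": 0, "wz": 0}, {"x": 0.6, "y": -0.6, "z": -0.7, "wx": 0, "wy": 0, "wz": 0}, {"x": 0.75, "y": -0.75, "z": -0.7, "wx": 0, "wy": 0, "wz": 0}, {"x": 0.85, "y": -0.85, "z": -0.7, "wx": 0, "wy": 0, "wz": 0}, {"x": 0.85, "y": -0.85, "z": -0.7, "wx": 0, "wy": 0, "wz": 0}])

```text
t: 7.08
eef_pos: [0.5833, 0.0758, 0.1999]
tool_rot: [-0.001, 0.917, 0.399, 0.001]
contact_force: [-0.0, 1.2, -0.6]
gripper_width: 1.003
```

```bash
cat > look.py <<'E'
from h import *
import sys
k=sys.argv[1]; a=save('top','t%s.png'%k); b=save('side','s%s.png'%k); S=(.588,-.1755)
m=np.hstack([ortho(n,im[:,:,::-1].copy(),S,z,half=.06,N=390) for n,im,z in(('top',a,.051),('side',b,.051))])
for c in(195,585): cv2.circle(m,(c,195),2,(0,255,0),-1)
cv2.imwrite('pics/o%s.png'%k,m)
for n in('top','side'):
  for t,z in(('speed_mark',.05),('tab_mark',.05),('speed_grip',.073),('run_grip',.073)):
    for r in finder.place_of(n,t)[:4]:
      p=atz(n,r['location'],z)
      if p[0]>.53: print(n,t,np.round(r['location'],1),round(r['confidence'],2),p.round(4))
print(monitor.get_obs()['t'])
E
python3 look.py 2
```

```text
top speed_mark [328.4 134.8] 0.79 [ 0.6245 -0.1862  0.05  ]
top speed_grip [327.7 143.5] 0.92 [ 0.5931 -0.1788  0.073 ]
top run_grip [198.1 148.7] 0.65 [0.5894 0.1578 0.073 ]
side speed_mark [341.8 255. ] 0.88 [ 0.6271 -0.1909  0.05  ]
side tab_mark [341.7 262.3] 0.4 [ 0.6194 -0.209   0.05  ]
side speed_grip [326.1 250.8] 0.96 [ 0.5876 -0.1854  0.073 ]
side run_grip [286.2 154. ] 0.62 [0.5931 0.1526 0.073 ]
7.5833
```

View pics/o2.png

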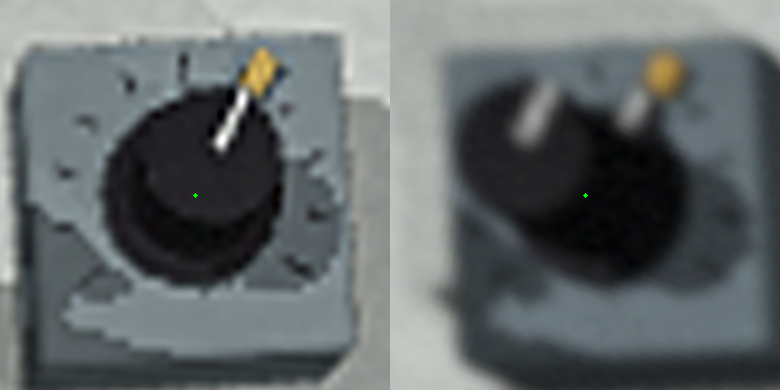

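The pointer looks nearly at the tab, perhaps slightly anticlockwise of it. I'll quantify that with the white and brass pixels.

```bash
cat > ang.py <<'E'
from h import *
import sys
S=np.array((.588,-.1755))
def w(rc,N=600,half=.06): return S+half-np.array(rc)*2*half/(N-1)
for k in sys.argv[1:]:
  for n,f in(('top','t'),('side','s')):
    im=cv2.imread('pics/%s%s.png'%(f,k))
    for z in(.051,.087):
      o=ortho(n,im,S,z,.06,600); h=cv2.cvtColor(o,cv2.COLOR_BGR2HSV)
      if z<.06:
        t=(h[...,0]>12)&(h[...,0]<38)&(h[...,1]>90)&(h[...,2]>70); tab=w(np.argwhere(t).mean(0)); print(k,n,'tab',tab.round(4),'area',t.sum())
      # light strokes: morphological top-hat removes big light areas
      g=cv2.cvtColor(o,cv2.COLOR_BGR2GRAY); th=cv2.morphologyEx(g,cv2.MORPH_TOPHAT,np.ones((61,61),np.uint8))
      m=((th>70)&(h[...,1]<70)).astype(np.uint8)
      c,l,st,ce=cv2.connectedComponentsWithStats(m)
      for i in range(1,c):
        if st[i,4]<200: continue
        p=w(np.argwhere(l==i)); mu=p.mean(0); u,s,v=np.linalg.svd(p-mu,full_matrices=False); d=v[0]*np.sign(v[0,0])
        if np.hypot(*(mu-S))<.055: print('  z',z,'stroke mid',mu.round(4),'len',(4*s[0]/len(p)**.5).round(4),'dir cw',np.arctan2(-d[1],d[0]).round(3),'n',len(p))
E
python3 ang.py 0 2
```

```text
0 top tab [ 0.6256 -0.1954] area 2520
  z 0.051 stroke mid [ 0.6116 -0.1765] len 0.0221 dir cw -0.409 n 2357
  z 0.051 stroke mid [ 0.6156 -0.1622] len 0.0104 dir cw -0.488 n 747
  z 0.087 stroke mid [ 0.5999 -0.1703] len 0.0213 dir cw -0.41 n 2183
  z 0.087 stroke mid [ 0.6038 -0.1565] len 0.0101 dir cw -0.485 n 703
0 side tab [ 0.6251 -0.2003] area 2535
  z 0.051 stroke mid [ 0.6105 -0.1512] len 0.0156 dir cw -0.486 n 1982
  z 0.087 stroke mid [ 0.5964 -0.1734] len 0.0149 dir cw -0.485 n 1803
2 top tab [ 0.6257 -0.1954] area 2439
  z 0.051 stroke mid [ 0.6109 -0.1869] len 0.0232 dir cw 0.45 n 2248
  z 0.051 stroke mid [ 0.6149 -0.1597] len 0.01 dir cw 1.175 n 618
  z 0.051 stroke mid [ 0.5923 -0.1271] len 0.011 dir cw 0.237 n 334
  z 0.051 stroke mid [ 0.5725 -0.1472] len 0.0214 dir cw -0.691 n 1408
  z 0.087 stroke mid [ 0.5991 -0.1803] len 0.0223 dir cw 0.45 n 2079
  z 0.087 stroke mid [ 0.6029 -0.1537] len 0.0105 dir cw 1.142 n 686
  z 0.087 stroke mid [ 0.581  -0.1225] len 0.0108 dir cw 0.266 n 393
  z 0.087 stroke mid [ 0.562  -0.1422] len 0.0213 dir cw -0.701 n 1393
2 side tab [ 0.6249 -0.2002] area 2630
  z 0.051 stroke mid [ 0.6117 -0.1599] len 0.0158 dir cw 0.481 n 1945
  z 0.051 stroke mid [ 0.613  -0.1901] len 0.005 dir cw 0.571 n 288
  z 0.087 stroke mid [ 0.5976 -0.1817] len 0.0151 dir cw 0.49 n 1829
  z 0.087 stroke mid [ 0.5989 -0.2103] len 0.0053 dir cw 0.616 n 351
```

Both cameras put the pointer about 0.06 to 0.08 rad (around 3 mm) short of the tab. That is inside tolerance but thin, and there is plenty of time, so I'll re-grip and add about 4°.

Call:
jog_arm(plan=[{"x": -0.15, "y": 0.15, "z": 0, "wx": 0, "wy": 0, "wz": 0}, {"x": -0.3, "y": 0.3, "z": 0, "wx": 0, "wy": 0, "wz": 0}, {"x": -0.45, "y": 0.44, "z": 0, "wx": 0, "wy": 0, "wz": 0}, {"x": -0.6, "y": 0.59, "z": 0, "wx": 0, "wy": 0, "wz": 0}, {"x": -0.75, "y": 0.73, "z": 0, "wx": 0, "wy": 0, "wz": 0}, {"x": -0.9, "y": 0.88, "z": 0, "wx": 0, "wy": 0, "wz": 0}, {"x": -0.9, "y": 0.88, "z": 0.1, "wx": 0, "wy": 0, "wz": 0}, {"x": -0.9, "y": 0.88, "z": 0.2, "wx": 0, "wy": 0, "wz": 0}, {"x": -0.9, "y": 0.88, "z": 0.3, "wx": 0, "wy": 0, "wz": 0}, {"x": -0.9, "y": 0.88, "z": 0.3, "wx": 0, "wy": 0, "wz": 0}])

```text
t: 8.42
eef_pos: [0.5842, -0.1873, 0.1379]
tool_rot: [-0.0, 0.92, 0.392, -0.001]
contact_force: [-1.1, 1.0, -0.3]
gripper_width: 1.001
```

Call:
jog_arm(plan=[{"x": 0.057, "y": -0.02, "z": 0, "wx": 0, "wy": 0, "wz": 0}, {"x": 0.057, "y": -0.02, "z": 0, "wx": 0, "wy": 0, "wz": 0}, {"x": 0.057, "y": -0.02, "z": 0.1, "wx": 0, "wy": 0, "wz": 0}, {"x": 0.057, "y": -0.02, "z": 0.2, "wx": 0, "wy": 0, "wz": 0}, {"x": 0.057, "y": -0.02, "z": 0.3, "wx": 0, "wy": 0, "wz": 0}, {"x": 0.057, "y": -0.02, "z": 0.385, "wx": 0, "wy": 0, "wz": 0}, {"x": 0.057, "y": -0.02, "z": 0.385, "wx": 0, "wy": 0, "wz": 0}, {"x": 0.057, "y": -0.02, "z": 0.385, "wx": 0, "wy": 0, "wz": 0}])

```text
t: 9.08
eef_pos: [0.5895, -0.1759, 0.0616]
tool_rot: [-0.0, 0.92, 0.393, -0.001]
contact_force: [0.3, -0.1, 0.6]
gripper_width: 1.001
```

Call:
jog_arm(plan=[{"x": 0, "y": 0, "z": 0, "wx": 0, "wy": 0, "wz": 0}, {"x": 0, "y": 0, "z": 0, "wx": 0, "wy": 0, "wz": 0}, {"x": 0, "y": 0, "z": 0, "wx": 0, "wy": 0, "wz": 0}, {"x": 0, "y": 0, "z": 0, "wx": 0, "wy": 0, "wz": 0}, {"x": 0, "y": 0, "z": 0, "wx": 0, "wy": 0, "wz": 0}, {"x": 0, "y": 0, "z": 0, "wx": 0, "wy": 0, "wz": 0}, {"x": 0, "y": 0, "z": 0, "wx": 0, "wy": 0, "wz": 0}, {"x": 0, "y": 0, "z": 0, "wx": 0, "wy": 0, "wz": 0}], hand=-1)

```text
t: 9.75
eef_pos: [0.5899, -0.1756, 0.0628]
tool_rot: [-0.001, 0.92, 0.393, -0.001]
contact_force: [-3.0, 2.3, 7.1]
gripper_width: 0.479
```

Call:
jog_arm(plan=[{"x": 0, "y": 0, "z": 0, "wx": 0, "wy": 0, "wz": 0.012}, {"x": 0, "y": 0, "z": 0, "wx": 0, "wy": 0, "wz": 0.022}, {"x": 0, "y": 0, "z": 0, "wx": 0, "wy": 0, "wz": 0.022}, {"x": 0, "y": 0, "z": 0, "wx": 0, "wy": 0, "wz": 0.022}, {"x": 0, "y": 0, "z": 0, "wx": 0, "wy": 0, "wz": 0.022}])

```text
t: 10.17
eef_pos: [0.5899, -0.1756, 0.0629]
tool_rot: [-0.0, 0.933, 0.361, -0.001]
contact_force: [0.4, 0.5, -0.9]
gripper_width: 0.481
```

Call:
jog_arm(plan=[{"x": 0, "y": 0, "z": 0, "wx": 0, "wy": 0, "wz": 0}, {"x": 0, "y": 0, "z": 0, "wx": 0, "wy": 0, "wz": 0}, {"x": 0, "y": 0, "z": 0, "wx": 0, "wy": 0, "wz": 0}, {"x": 0, "y": 0, "z": 0, "wx": 0, "wy": 0, "wz": 0}, {"x": 0, "y": 0, "z": 0, "wx": 0, "wy": 0, "wz": 0}, {"x": 0, "y": 0, "z": 0, "wx": 0, "wy": 0, "wz": 0}, {"x": 0, "y": 0, "z": -0.1, "wx": 0, "wy": 0, "wz": 0}, {"x": 0, "y": 0, "z": -0.3, "wx": 0, "wy": 0, "wz": 0}, {"x": 0, "y": 0, "z": -0.5, "wx": 0, "wy": 0, "wz": 0}, {"x": 0, "y": 0, "z": -0.7, "wx": 0, "wy": 0, "wz": 0}, {"x": 0, "y": 0, "z": -0.7, "wx": 0, "wy": 0, "wz": 0}], hand=1)

```text
t: 11.08
eef_pos: [0.5938, -0.1783, 0.2107]
tool_rot: [0.003, 0.933, 0.361, 0.004]
contact_force: [0.5, -1.0, -0.1]
gripper_width: 0.999
```

Call:
jog_arm(plan=[{"x": 0.05, "y": -0.06, "z": 0, "wx": 0, "wy": 0, "wz": -0.035}, {"x": 0.1, "y": -0.12, "z": 0, "wx": 0, "wy": 0, "wz": -0.07}, {"x": 0.15, "y": -0.18, "z": 0, "wx": 0, "wy": 0, "wz": -0.11}, {"x": 0.2, "y": -0.24, "z": 0, "wx": 0, "wy": 0, "wz": -0.145}, {"x": 0.25, "y": -0.3, "z": 0, "wx": 0, "wy": 0, "wz": -0.18}, {"x": 0.3, "y": -0.36, "z": 0, "wx": 0, "wy": 0, "wz": -0.22}, {"x": 0.35, "y": -0.42, "z": 0, "wx": 0, "wy": 0, "wz": -0.255}, {"x": 0.4, "y": -0.48, "z": 0, "wx": 0, "wy": 0, "wz": -0.29}, {"x": 0.45, "y": -0.54, "z": 0, "wx": 0, "wy": 0, "wz": -0.33}, {"x": 0.52, "y": -0.6, "z": 0, "wx": 0, "wy": 0, "wz": -0.365}, {"x": 0.52, "y": -0.6, "z": 0, "wx": 0, "wy": 0, "wz": -0.4}, {"x": 0.52, "y": -0.6, "z": 0, "wx": 0, "wy": 0, "wz": -0.43}])

```text
t: 12.08
eef_pos: [0.59, -0.0177, 0.2102]
tool_rot: [0.005, 0.499, 0.867, 0.002]
contact_force: [0.0, -0.9, 0.4]
gripper_width: 0.998
```

```bash
python3 look.py 3; python3 ang.py 3
python3 - <<'E'
from h import *
# run dial: bar line at z=.087 & pod outline
im=cv2.imread('pics/t0.png'); R=np.array((.585,.156))
o=ortho('top',im,R,.087,.06,600); h=cv2.cvtColor(o,cv2.COLOR_BGR2HSV); g=cv2.cvtColor(o,cv2.COLOR_BGR2GRAY)
th=cv2.morphologyEx(g,cv2.MORPH_TOPHAT,np.ones((61,61),np.uint8)); c,l,st,ce=cv2.connectedComponentsWithStats((th>70).astype(np.uint8))
for i in range(1,c):
    if st[i,4]<300: continue
    p=R+.06-np.argwhere(l==i)*.12/599; mu=p.mean(0); v=np.linalg.svd(p-mu,full_matrices=False)[2][0]; v*=np.sign(v[0]); t=(p-mu)@v
    print('line',mu.round(4),np.arctan2(v[1],v[0]).round(3),'ends',(mu+v*t.min()).round(4),(mu+v*t.max()).round(4))
# disc circle at z=.051
o=ortho('top',im,R,.051,.06,600);g=cv2.cvtColor(o,cv2.COLOR_BGR2GRAY); m=(g<45).astype(np.uint8)
c,l,st,ce=cv2.connectedComponentsWithStats(m); i=1+st[1:,4].argmax(); print('dark',st[i],ce[i])
E
```

```text
top speed_mark [333.3 135.4] 0.54 [ 0.6224 -0.1992  0.05  ]
top speed_grip [329.7 150.2] 0.54 [ 0.575  -0.1829  0.073 ]
top run_grip [201.5 150.7] 0.64 [0.5837 0.1489 0.073 ]
side speed_mark [343.7 258.2] 0.79 [ 0.628  -0.1999  0.05  ]
side speed_mark [334.1 205.8] 0.17 [ 0.6651 -0.0466  0.05  ]
side tab_mark [341.8 263.2] 0.6 [ 0.6188 -0.2113  0.05  ]
side speed_grip [324.6 249.8] 0.64 [ 0.5853 -0.1821  0.073 ]
side run_grip [284.3 153.3] 0.64 [0.5886 0.1568 0.073 ]
12.5833
3 top tab [ 0.6257 -0.1954] area 2442
  z 0.051 stroke mid [ 0.6104 -0.1876] len 0.0232 dir cw 0.573 n 2462
  z 0.051 stroke mid [ 0.6155 -0.1599] len 0.0136 dir cw 1.083 n 1151
  z 0.051 stroke mid [ 0.5997 -0.2067] len 0.0047 dir cw -1.088 n 245
  z 0.051 stroke mid [ 0.5715 -0.1464] len 0.011 dir cw -0.981 n 837
  z 0.087 stroke mid [ 0.5987 -0.181 ] len 0.0223 dir cw 0.573 n 2273
  z 0.087 stroke mid [ 0.6035 -0.1539] len 0.0138 dir cw 1.081 n 1209
  z 0.087 stroke mid [ 0.5884 -0.1994] len 0.0045 dir cw -1.039 n 228
  z 0.087 stroke mid [ 0.5613 -0.1411] len 0.0108 dir cw -0.978 n 802
3 side tab [ 0.625  -0.2004] area 2560
  z 0.051 stroke mid [ 0.6117 -0.1608] len 0.017 dir cw 0.574 n 2141
  z 0.051 stroke mid [ 0.6124 -0.1917] len 0.0074 dir cw 0.441 n 610
  z 0.087 stroke mid [ 0.5976 -0.1825] len 0.0161 dir cw 0.577 n 1961
  z 0.087 stroke mid [ 0.5985 -0.2119] len 0.0075 dir cw 0.461 n 623
line [0.597  0.1605] 0.323 ends [0.585  0.1565] [0.6111 0.1652]
line [0.5475 0.0971] -0.139 ends [0.5433 0.0977] [0.5554 0.096 ]
line [0.5265 0.1932] 1.442 ends [0.5252 0.1833] [0.5273 0.1992]
dark [  179   127   249   313 48970] [304.56156831 308.75991423]
```

View pics/o3.png

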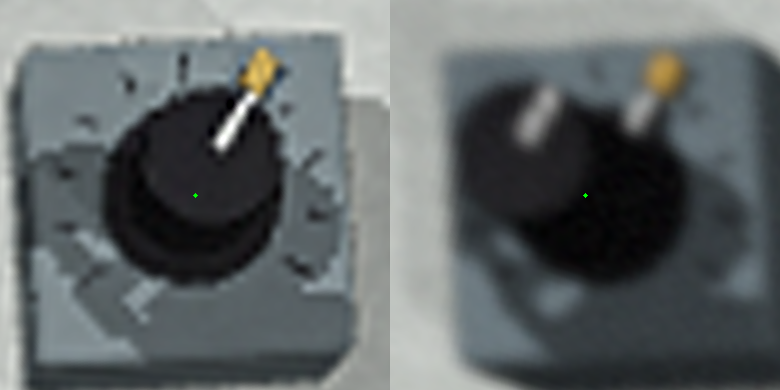

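The pointer is now at 0.57 rad against the tab's 0.51 to 0.56. Both views show the white line running into the brass tab at (262,70). Next is the wing dial.

Call:
jog_arm(plan=[{"x": 0.1, "y": 0.05, "z": 0, "wx": 0, "wy": 0, "wz": -0.035}, {"x": 0.2, "y": 0.1, "z": 0, "wx": 0, "wy": 0, "wz": -0.07}, {"x": 0.3, "y": 0.16, "z": 0, "wx": 0, "wy": 0, "wz": -0.11}, {"x": 0.4, "y": 0.22, "z": 0, "wx": 0, "wy": 0, "wz": -0.145}, {"x": 0.5, "y": 0.28, "z": 0, "wx": 0, "wy": 0, "wz": -0.18}, {"x": 0.6, "y": 0.34, "z": 0, "wx": 0, "wy": 0, "wz": -0.22}, {"x": 0.7, "y": 0.38, "z": 0, "wx": 0, "wy": 0, "wz": -0.255}, {"x": 0.76, "y": 0.42, "z": 0, "wx": 0, "wy": 0, "wz": -0.29}, {"x": 0.76, "y": 0.42, "z": 0, "wx": 0, "wy": 0, "wz": -0.33}, {"x": 0.76, "y": 0.42, "z": 0, "wx": 0, "wy": 0, "wz": -0.365}, {"x": 0.76, "y": 0.42, "z": 0, "wx": 0, "wy": 0, "wz": -0.4}, {"x": 0.76, "y": 0.42, "z": 0, "wx": 0, "wy": 0, "wz": -0.431}])

```text
t: 13.58
eef_pos: [0.5879, 0.1541, 0.2097]
tool_rot: [0.005, -0.152, 0.988, -0.002]
contact_force: [0.2, 0.1, -0.5]
gripper_width: 0.995
```

Call:
jog_arm(plan=[{"x": 0, "y": 0, "z": 0.1, "wx": 0, "wy": 0, "wz": 0}, {"x": 0, "y": 0, "z": 0.2, "wx": 0, "wy": 0, "wz": 0}, {"x": 0, "y": 0, "z": 0.3, "wx": 0, "wy": 0, "wz": 0}, {"x": 0, "y": 0, "z": 0.3, "wx": 0, "wy": 0, "wz": 0}])

```text
t: 13.92
eef_pos: [0.5859, 0.1532, 0.1459]
tool_rot: [0.001, -0.152, 0.988, -0.003]
contact_force: [-0.2, -0.5, -1.0]
gripper_width: 0.999
```

Call:
jog_arm(plan=[{"x": 0, "y": 0.013, "z": 0.1, "wx": 0, "wy": 0, "wz": 0}, {"x": 0, "y": 0.013, "z": 0.2, "wx": 0, "wy": 0, "wz": 0}, {"x": 0, "y": 0.013, "z": 0.3, "wx": 0, "wy": 0, "wz": 0}, {"x": 0, "y": 0.013, "z": 0.4, "wx": 0, "wy": 0, "wz": 0}, {"x": 0, "y": 0.013, "z": 0.425, "wx": 0, "wy": 0, "wz": 0}, {"x": 0, "y": 0.013, "z": 0.425, "wx": 0, "wy": 0, "wz": 0}, {"x": 0, "y": 0.013, "z": 0.425, "wx": 0, "wy": 0, "wz": 0}])

```text
t: 14.5
eef_pos: [0.5862, 0.1553, 0.0619]
tool_rot: [0.002, -0.152, 0.988, -0.003]
contact_force: [0.0, 1.1, -0.1]
gripper_width: 1.004
```

Call:
jog_arm(plan=[{"x": 0, "y": 0, "z": 0, "wx": 0, "wy": 0, "wz": 0}, {"x": 0, "y": 0, "z": 0, "wx": 0, "wy": 0, "wz": 0}, {"x": 0, "y": 0, "z": 0, "wx": 0, "wy": 0, "wz": 0}, {"x": 0, "y": 0, "z": 0, "wx": 0, "wy": 0, "wz": 0}, {"x": 0, "y": 0, "z": 0, "wx": 0, "wy": 0, "wz": 0}, {"x": 0, "y": 0, "z": 0, "wx": 0, "wy": 0, "wz": 0}, {"x": 0, "y": 0, "z": 0, "wx": 0, "wy": 0, "wz": 0}, {"x": 0, "y": 0, "z": 0, "wx": 0, "wy": 0, "wz": 0}, {"x": 0, "y": 0, "z": 0, "wx": 0, "wy": 0, "wz": 0}, {"x": 0, "y": 0, "z": 0, "wx": 0, "wy": 0, "wz": 0}, {"x": 0, "y": 0, "z": 0, "wx": 0, "wy": 0, "wz": 0}, {"x": 0, "y": 0, "z": 0, "wx": 0, "wy": 0, "wz": 0}], hand=-1, grip_force=70)

```text
t: 15.5
eef_pos: [0.5861, 0.1557, 0.0624]
tool_rot: [0.002, -0.152, 0.988, -0.002]
contact_force: [-2.6, -0.7, 6.3]
gripper_width: 0.15
```

Call:
jog_arm(plan=[{"x": 0, "y": 0, "z": 0, "wx": 0, "wy": 0, "wz": 0.036}, {"x": 0, "y": 0, "z": 0, "wx": 0, "wy": 0, "wz": 0.072}, {"x": 0, "y": 0, "z": 0, "wx": 0, "wy": 0, "wz": 0.108}, {"x": 0, "y": 0, "z": 0, "wx": 0, "wy": 0, "wz": 0.144}, {"x": 0, "y": 0, "z": 0, "wx": 0, "wy": 0, "wz": 0.18}, {"x": 0, "y": 0, "z": 0, "wx": 0, "wy": 0, "wz": 0.216}, {"x": 0, "y": 0, "z": 0, "wx": 0, "wy": 0, "wz": 0.252}, {"x": 0, "y": 0, "z": 0, "wx": 0, "wy": 0, "wz": 0.288}, {"x": 0, "y": 0, "z": 0, "wx": 0, "wy": 0, "wz": 0.324}, {"x": 0, "y": 0, "z": 0, "wx": 0, "wy": 0, "wz": 0.36}, {"x": 0, "y": 0, "z": 0, "wx": 0, "wy": 0, "wz": 0.395}, {"x": 0, "y": 0, "z": 0, "wx": 0, "wy": 0, "wz": 0.395}])

```text
t: 16.5
eef_pos: [0.5852, 0.1534, 0.0624]
tool_rot: [0.003, 0.454, 0.891, -0.003]
contact_force: [-3.9, -4.8, 6.4]
gripper_width: 0.15
```

```bash
python3 - <<'E'
from h import *
a=save('top','t5.png'); b=save('side','s5.png'); R=(.586,.156); S=(.588,-.1755)
m=np.hstack([ortho('side',b[:,:,::-1].copy(),R,.07,.08,390),ortho('top',a[:,:,::-1].copy(),R,.07,.08,390)])
m2=np.hstack([ortho('side',b[:,:,::-1].copy(),S,.051,.06,200),ortho('top',a[:,:,::-1].copy(),S,.051,.06,200)])
m=np.vstack([m,cv2.copyMakeBorder(m2,0,0,0,380,cv2.BORDER_CONSTANT)])
cv2.imwrite('pics/o5.png',m); o=monitor.get_obs()
for k in('t','eef_pos','tool_rot','contact_force','torque','gripper_width','q','joint_vel'): print(k,np.round(o[k],3))
E
python3 ang.py 5
```

```text
t 16.6
eef_pos [0.585 0.153 0.062]
tool_rot [ 0.003  0.452  0.892 -0.003]
contact_force [-3.979 -5.693  6.765]
torque [-0.963  0.868  0.14 ]
gripper_width 0.146
q [-0.736  0.622  0.509  1.883 -0.421  0.744  0.64 ]
joint_vel [ 0.006 -0.003 -0.007  0.     0.004 -0.004  0.008]
5 top tab [ 0.6257 -0.1954] area 2469
  z 0.051 stroke mid [ 0.6104 -0.1876] len 0.0232 dir cw 0.574 n 2426
  z 0.051 stroke mid [ 0.6154 -0.1599] len 0.0135 dir cw 1.092 n 1095
  z 0.087 stroke mid [ 0.5987 -0.181 ] len 0.0223 dir cw 0.573 n 2238
  z 0.087 stroke mid [ 0.6035 -0.1539] len 0.0135 dir cw 1.092 n 1163
5 side tab [ 0.625  -0.2004] area 2569
  z 0.051 stroke mid [ 0.6117 -0.1608] len 0.0169 dir cw 0.575 n 2154
  z 0.051 stroke mid [ 0.6125 -0.1918] len 0.0074 dir cw 0.458 n 635
  z 0.087 stroke mid [ 0.5976 -0.1825] len 0.016 dir cw 0.579 n 1971
  z 0.087 stroke mid [ 0.5986 -0.2119] len 0.0073 dir cw 0.51 n 646
```

View pics/o5.png

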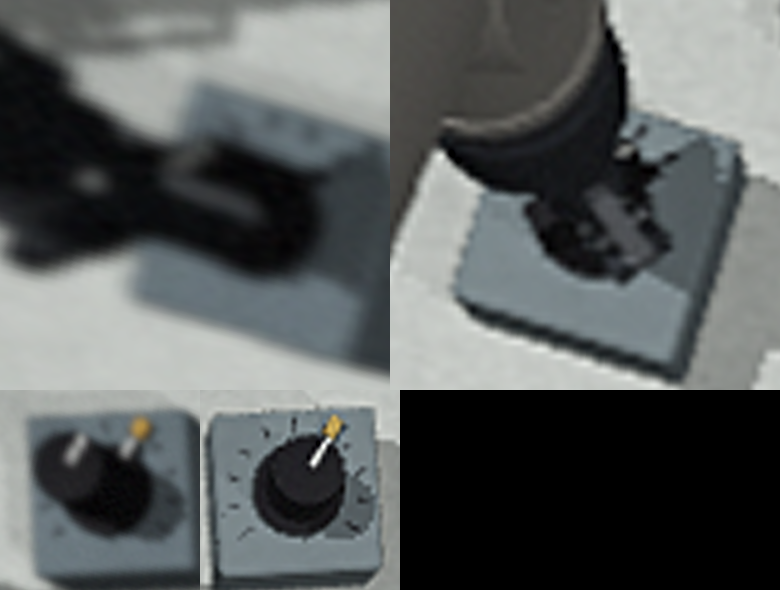

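Tool yaw turned 71° (1.24 rad) with the bar flat in the pads (opening 0.15). The side view shows the dial's pointer at (325,175), about 50° clockwise of world +x, which fits the third position (about 52°). The speed pointer hasn't moved. I'll hand in.

Run:
```python
from h import *
print(bot.hand_in()); o=monitor.get_obs(); print(o['t'],o['tool_rot'],o['gripper_width'],o['contact_force'])
```

```text
the job is handed in; nothing more can be done
None
the job is handed in; nothing more can be done
```

I set the speed pointer at the tab, then turned the wing dial to its third position and handed in at about t = 16.6 s, still holding it. The hand-in gave no verdict.

**Speed knob:** I turned it about 53° clockwise and let go. One row of the release move carried a stray turn command by my mistake. The check afterwards showed the pointer about 0.06–0.08 rad short of the tab. I gripped again, turned it about 4° more and let go. After that, the pointer measured about 0.57 rad. The tab measured 0.51 rad from the top camera and 0.56 rad from the side, so the gap is about 0.5–3 mm against the 5 mm limit. A last look during the dial hold showed the pointer unmoved.

**Wing dial:** I gripped it at 70 N and turned it 71° (about 1.24 rad; the limits are 1.05–1.32). The bar stayed flat in the pads, at an opening of 0.15. The pointer direction in the side view agrees, though the arm partly hid the dial and the joint angle could not be read directly.

**Disagreements and gaps:**
- The trained networks' positions for the pointer and tab differed from each other by up to about 1.5 cm, so I used the pixel fits instead.
- I did not measure the loose items again at the end. The arm kept clear of them as far as I planned it, and no contact showed in the forces.

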